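# Drive a seized plug out of a bearing sleeve with a brass drift

### The job

A bronze plug has seized in the bore of the steel bearing sleeve that stands loosely on the green press-out stand. Take the brass drift from the wooden rack (the steel ones would score the bore), feel for the bore with it and gently push the plug right out of the bottom so that it falls into the catch pan. Then draw the drift out and stand it back in the rack, tip down, leaving the sleeve on its stand and everything else where it was.

Things in the scene. Friction and masses are not known exactly. Their poses are not given: they have to be found in the camera images.
- stand: Press-out stand, fixed: dark 100x100x8 mm base, four pillars, green 100x100 mm top plate with its upper face 50 mm above the bench. Origin: centre of the underside, z up. In the plate a round nest (recess 70 mm wide, 6 mm deep) with a 32 mm hole through its floor. Never load the stand with more than 60 N in all, the sleeve's weight of 4.5 N included.
- nest_centre (a point): Centre of the nest's floor, on the stand's axis, 44 mm above the bench. The grey steel sleeve stands loose in the nest: foot flange 52 mm across, body 44 mm, 32 mm tall, 0.46 kg. The nest is oversize, the sleeve has been knocked off centre and is not tracked: its bore stands 4.5 to 7.5 mm from the nest's axis, in any direction; find it by eye or by rubbing the drift's tip over the top face.
- face_level (a point): Point on the stand's axis at the level of the sleeve's flat top face, 76 mm above the bench. The bore, 14 mm wide with a sharp mouth, runs straight down the sleeve's middle and is open at the foot. The plug in it (bronze, 13 mm across, 14 mm long, top 7 to 14 mm below the face) is held by friction, moves at about 11 to 15 N and drops out once pushed past the foot.
- catch_pan: Square aluminium pan, 66 x 66 x 14 mm with 2 mm walls, fixed on the stand's base below the nest; origin: centre of its underside, 8 mm above the bench. The plug falls into it.
- brass_drift: Brass-coloured drift, 93 mm tall, 90 g: round shank 12 mm across, 46 mm long, flat end; above it a hexagonal grip, 16 mm across flats, 46 to 88 mm above the tip, with a low dome on top. Stands tip down in one of the rack's holes (which one varies). Origin: centre of the tip; z up to the head; two flats face the drift's +x and -x, the others every 60 degrees.
- drift_tip (a point): Centre of the brass drift's flat lower end (same point as the drift's origin).
- rack: Wooden rack, fixed, 50x176 mm (y axis along the row), 40 mm high; origin: centre of the underside, z up. Three round holes 14.5 mm wide, 32 mm deep, 3 mm chamfer, at y = -55, 0 and +55 mm; in each stands a drift, tip 8 mm and grip 54 to 96 mm above the bench.
- steel_drift_a: A bright steel drift of the same size and shape as the brass one, in another hole of the rack; to be left there. Origin: centre of its tip.
- steel_drift_b: A dark, blackened steel drift of the same size and shape, in the third hole; to be left there. Origin: centre of its tip.
- watch_case: A black-dialled round watch case, 37 mm across and 10 mm high, lying loose between the rack and the stand. Origin: centre of the underside. A bystander.
- movement: A small brass clock movement (two plates on pillars), 32 x 28 x 14 mm, lying loose on the bench to the left. Origin: centre of the underside. A bystander.

How it is judged:
On the way, in this order (a step that is already met when the one before it is completed fails the run):
1. the brass drift is lifted out of the rack (height (world z) of drift_tip above 0.06 m), for 0.1 s.
2. the brass drift's tip is pushed down through the bore to within 8 mm of the sleeve's foot (z of drift_tip in the frame of stand below 0.052 m and horizontal distance between drift_tip and nest_centre below 0.012 m), for 0.05 s.
At the end, for the whole second after the job is handed in: The plug rests in the catch pan (the pan carries a weight), the sleeve still rests on the stand, and the brass drift stands at rest in the rack, its tip within 6 mm of the bottom of the hole and leaning less than 0.2 rad (contact force between catch_pan and anything else above 0.1 N and contact force between stand and anything else above 2 N and z of drift_tip in the frame of rack between 0.002 and 0.014 m and angle between brass_drift's own z axis and vertical below 0.2 rad and linear speed of brass_drift below 0.02 m/s); the robot touches nothing.
It fails at once if the stand, with the sleeve on it, is loaded with more than 60 N (contact force between stand and anything else above 60 N).
It fails at once if a steel drift is lifted from its place in the rack (height (world z) of any of steel_drift_a, steel_drift_b above 0.025 m).
It fails at once if the watch case or the brass movement is knocked more than 20 mm away (distance of any of watch_case, movement from where it was at the start of the episode above 0.02 m).
It also fails if it takes over 64 s, if anything falls off the work surface, if the arm or the gripper's body presses on something with over 40 N, if the wrist force passes 120 N, or if a joint passes its speed limit or range.

### The arm

A 7-joint arm with a two-finger parallel gripper is mounted at the origin on a cart in front of the work surface, level with it; the furniture and walls round the work are solid. World frame = base frame: x ahead of the robot, y to its left, z up, the work surface at z = 0. Lengths are in m, angles in rad, forces in N, time in s.
With the tool pointing down it reaches from about 0.425 to 0.875 m from the base axis. Payload 8.4 kg.
Tool frame: the origin (TCP) lies at the very end of the fingers, on their centre line; the grasp point (between the pads) lies 19 mm behind it (pinch_z is the distance from the TCP to the grasp point, in m); z points along the fingers, y is the line along which they close (so a half turn about z gives the same grasp; the last joint's range is limited). The gripper opens to 85 mm and grips with 20 to 120 N. Pads are 22 mm wide; open, the fingers measure 114 mm over their backs; the gripper's body (76 mm by 85 mm) begins 54 mm behind the grasp point. The pads swing forward as they close: fully open they stand 13 mm farther back than shut.
Start: joints at [-1.308, 0.333, 0.04, 1.465, -0.013, 1.343, -0.059], TCP at [0.23, 0.608, 0.231] pointing down, gripper open.
Joint ranges: [-2.58, 2.58], [-0.38, 2.09], [-1.3, 1.39], [0.25, 2.4], [-1.5, 4.64], [0.08, 2.09], [-2.65, 2.65]. Speed limits (rad/s): [2.22, 2.22, 2.79, 2.79, 3.14, 3.14, 3.14].

### API

Orientations are given as a 3x3 rotation matrix whose columns are the frame's x, y, z axes.
In Python, from workcell import get_obs, read_camera, get_calibration, close_job, spot_in, silhouettes, spot_point, pinch_z gives the robot as it stands.
- The arm moves only by the tool send_rows, never from a script. Its argument "series" is a list of rows, each an object of numbers: "ax", "ay", "az": the turn, a rotation vector about the tool's x, y, z in degrees; "tx", "ty", "tz": the shift along the tool's x, y, z in mm; "hand": the finger opening in mm, from 0 to 85.4. A call has 1 to 20 rows; each row shifts and turns the commanded pose from where the row before left it, along the tool's axes as they then stand; what a row does not reach is not made up. A row lasts 1/8 s, in which the tool goes at most 62.5 mm and 10.7 degrees, less where a joint would pass 70% of its speed; a pose out of reach is approached as far as the arm can. A call with a gripper value outside its range is refused whole. The fingers move at their own pace and stop on an object; "force" is the grip in N (left out, the last holds). Time passes only in rows, so rows that do not move let the fingers close. It gives the time, the measured TCP pose, the force, the opening and the grip force at its end, in the units of the state.
- get_obs(): the state, without advancing time (a new reading comes with each control period).
- read_camera(name): name is "scene" or "top" or "wrist"; returns the picture (480x640x3 uint8, blue, green, red); there is no depth.
- get_calibration(name): a dict with "vertical_fov" (degrees; the focal length in pixels is half the picture's height over the tangent of half this angle, whatever the lens; pixels are square), "cx", "cy" (the principal point, pixels), "T" (4x4, takes a point from camera to world coordinates); the wrist camera has in their place "T_tool_cam" (4x4, takes a point from camera to tool coordinates, whose origin is the TCP and whose axes are the flange's). Camera axes: x right, y up, looking along -z (the intrinsics and any distortion apply to the point x, -y, -z); pixel columns grow to the right and rows downward; lengths in m; the calibration is good to about 2 mm. The wrist camera is an equidistant fisheye: a pixel r from the principal point sees the ray r / f radians off the axis. A picture is of the moment at which its call begins: read the wrist's pose just before it. get_calibration takes no time and is no camera call.
- close_job(): hands the job in; it is judged then, once.
Trained networks look in the newest picture that a camera, given by its name, has taken for a name from the list of things; names that differ only in an ending like _2 or _b are one class to them, and where a whole thing is asked for, a point or a joint stands for the part that bears it (a point fixed in the world has none). Each returns a list of dicts, best first, with "score" (0 to 1); they miss things now and then, are a little off and sometimes report something else, mostly with a low value. They report only what shows in the picture. A call takes as long as a camera call.
- spot_in(camera, query): "bbox" ([left, top, right, bottom] in pixels, round what is visible of it).
- silhouettes(camera, query): "region" (480x640 bool, what is visible of it) and "bbox" ([left, top, right, bottom] in pixels, round what is visible of it).
- spot_point(camera, query): "location" ([column, row] in pixels: a listed point, or the origin of a listed thing).
The state is a dict: "time_s": time; "q": joint angles; "dq": joint speeds; "tau": joint torques, N m; "ee_pos": TCP position; "orientation": TCP orientation; "wrist_force": force on the tool from outside, world axes, zero at the start; "moment": the same for the moment, N m; "finger_gap": finger opening in m; "grasp_force": force on a finger pad.
Only numpy, scipy, OpenCV 4.12 (cv2) and the standard library are available. Lean on these libraries where they do the work, as an engineer would, in place of code of your own. Each camera call takes 0.05 s, during which the arm holds its last target. There are 200 camera calls.

## Working session

There is one attempt and no reset: what is moved stays moved. The work goes in short steps, Python scripts to look and compute and a tool call to move; the robot and the scene stay as the last step left them, time stands still between calls to the robot, and variables do not carry over. Pictures are saved under pics/ and viewed, at most 10 in all, crops included, and the job is handed in when it is done.

Besides the shell and the picture viewer there is one more tool, called after ">>>" as name([rows], argument=value, ...), one row to a line, values as JSON. send_rows: Moves the arm, as the interface text tells. Its arguments: {"type":"object","properties":{"series":{"type":"array","items":{"type":"object","properties":{"ax":{"type":"number"},"ay":{"type":"number"},"az":{"type":"number"},"tx":{"type":"number"},"ty":{"type":"number"},"tz":{"type":"number"},"hand":{"type":"number"}}}},"force":{"type":"number"}},"required":["series"]}

```bash
mkdir -p pics; cat > h.py <<'E'
import numpy as np,cv2
from workcell import *
def ray(cam,px):
    c=get_calibration(cam);f=240/np.tan(np.radians(c["vertical_fov"]/2))
    u,v=px[0]-c["cx"],px[1]-c["cy"]
    if cam=="wrist":
        o=get_obs();r=np.hypot(u,v);t=r/f
        d=np.array([np.sin(t)*u/r,-np.sin(t)*v/r,-np.cos(t)])
        T=np.eye(4);T[:3,:3]=np.array(o["orientation"]);T[:3,3]=o["ee_pos"];T=T@np.array(c["T_tool_cam"])
    else: d=np.array([u/f,-v/f,-1]);T=np.array(c["T"])
    return T[:3,3],T[:3,:3]@d
def hit(cam,px,z):
    o,d=ray(cam,px);return o+d*(z-o[2])/d[2]
E
python3 - <<'E'
from h import *
for c in("top","scene"):
    im=read_camera(c);cv2.imwrite(f"pics/{c}0.png",im)
    k=get_calibration(c);print(c,{a:np.round(b,3).tolist() for a,b in k.items()})
    for q,z in(("brass_drift",.008),("steel_drift_a",.008),("rack",0),("stand",0),("nest_centre",.044),("face_level",.076),("catch_pan",.008),("watch_case",0),("movement",0)):
        for r in spot_point(c,q)[:2]:print(c,q,round(r["score"],2),np.round(r["location"]),np.round(hit(c,r["location"],z),4))
o=get_obs();print(o["time_s"],o["ee_pos"],np.round(o["orientation"],3).tolist(),pinch_z,o["wrist_force"])
E
```

```text
top {'vertical_fov': 45.822, 'cx': 322.267, 'cy': 242.526, 'T': [[-0.024, 0.991, -0.13, 0.334], [-1.0, -0.025, -0.003, 0.002], [-0.007, 0.13, 0.992, 1.127], [0.0, 0.0, 0.0, 1.0]]}
top brass_drift 0.65 [420. 243.] [ 0.4747 -0.1885  0.008 ]
top steel_drift_a 0.57 [475. 255.] [ 0.4478 -0.2967  0.008 ]
top steel_drift_a 0.52 [447. 252.] [ 0.456  -0.2415  0.008 ]
top rack 0.97 [446. 252.] [ 0.4563 -0.2414  0.    ]
top stand 0.9 [294. 256.] [0.4553 0.0637 0.    ]
top nest_centre 0.87 [293. 256.] [0.4522 0.0624 0.044 ]
top face_level 0.78 [290. 252.] [0.4556 0.0657 0.076 ]
top watch_case 0.72 [352. 245.] [ 0.4755 -0.0539  0.    ]
top movement 0.68 [170. 275.] [0.4245 0.3112 0.    ]
scene {'vertical_fov': 44.213, 'cx': 316.488, 'cy': 239.775, 'T': [[0.452, 0.577, -0.681, -0.329], [-0.892, 0.3, -0.338, -0.385], [0.009, 0.76, 0.65, 0.848], [0.0, 0.0, 0.0, 1.0]]}
scene brass_drift 0.52 [407. 301.] [ 0.4673 -0.1883  0.008 ]
scene steel_drift_a 0.55 [460. 324.] [ 0.4567 -0.2985  0.008 ]
scene steel_drift_a 0.54 [435. 315.] [ 0.4563 -0.249   0.008 ]
scene rack 0.76 [434. 316.] [ 0.4624 -0.2457  0.    ]
scene stand 0.78 [293. 267.] [0.4575 0.06   0.    ]
scene nest_centre 0.89 [291. 250.] [0.4596 0.0652 0.044 ]
scene face_level 0.97 [290. 241.] [0.4513 0.061  0.076 ]
scene catch_pan 0.65 [289. 263.] [0.4585 0.0687 0.008 ]
scene watch_case 0.55 [339. 284.] [ 0.4572 -0.0466  0.    ]
scene movement 0.53 [187. 239.] [ 0.4305  0.31   -0.    ]
1.0 [0.23005527 0.60791769 0.23133534] [[-0.935, 0.354, -0.0], [0.354, 0.935, 0.0], [0.0, 0.0, -1.0]] 0.0187 [0.03333888 0.55453414 0.3092734 ]
```

```bash
python3 - <<'E'
import cv2,numpy as np
a=cv2.imread("pics/top0.png")[200:310,240:520];b=cv2.imread("pics/scene0.png")[200:350,220:500]
a=cv2.resize(a,(784,308),interpolation=cv2.INTER_CUBIC);b=cv2.resize(b,(540,289),interpolation=cv2.INTER_CUBIC)
b=np.pad(b,((0,0),(0,244),(0,0)))
cv2.imwrite("pics/c0.png",np.vstack([a,b]))
E
```

```text
(no output)
```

View pics/c0.png

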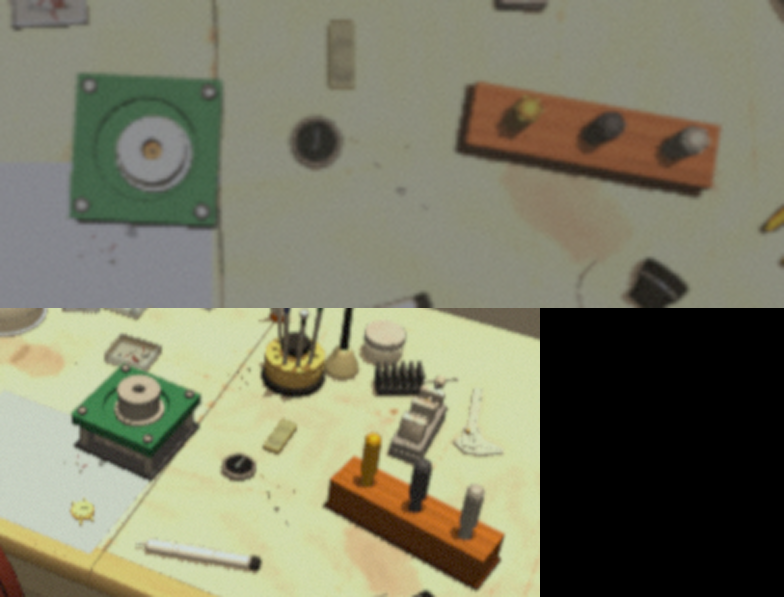

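>>> send_rows([
  {"tx": -39,"ty": -41},
  {"tx": -39,"ty": -41},
  {"tx": -39,"ty": -41},
  {"tx": -39,"ty": -41},
  {"tx": -39,"ty": -41},
  {"tx": -39,"ty": -41},
  {"tx": -39,"ty": -41},
  {"tx": -39,"ty": -41},
  {"tx": -39,"ty": -41},
  {"tx": -39,"ty": -41},
  {"az": 9.9},
  {"az": 9.9},
  {"az": 9.9},
  {"az": 9.9},
  {"az": 9.9},
  {"az": 9.9},
  {"az": 9.9},
  {"az": 9.9},
  {},
  {},
])

```text
$.series[0]: bad value
```

```bash
python3 - <<'E'
from h import *
o=get_obs();im=read_camera("wrist");cv2.imwrite("pics/w1.png",im)
k=get_calibration("wrist");print({a:np.round(b,3).tolist() for a,b in k.items()})
print(o["time_s"],o["ee_pos"],np.round(o["orientation"],3).tolist(),np.round(o["q"],2))
for q,z in(("brass_drift",.008),("steel_drift_a",.008),("rack",0),("stand",0),("nest_centre",.044),("face_level",.076),("watch_case",0)):
        for r in spot_point("wrist",q)[:2]:print(q,round(r["score"],2),np.round(r["location"]),np.round(hit("wrist",r["location"],z),4))
E
```

```text
{'vertical_fov': 65.706, 'cx': 317.165, 'cy': 238.388, 'T_tool_cam': [[0.001, 0.951, 0.309, 0.08], [1.0, -0.001, -0.001, 0.0], [-0.0, 0.309, -0.951, -0.142], [0.0, 0.0, 0.0, 1.0]]}
1.0 [0.23005527 0.60791769 0.23133534] [[-0.935, 0.354, -0.0], [0.354, 0.935, 0.0], [0.0, 0.0, -1.0]] [-1.31  0.33  0.04  1.47 -0.01  1.34 -0.06]
brass_drift 0.47 [ 15. 445.] [ 0.4779 -0.1897  0.008 ]
rack 0.73 [  0. 439.] [ 0.466  -0.2617  0.    ]
```

View pics/w1.png

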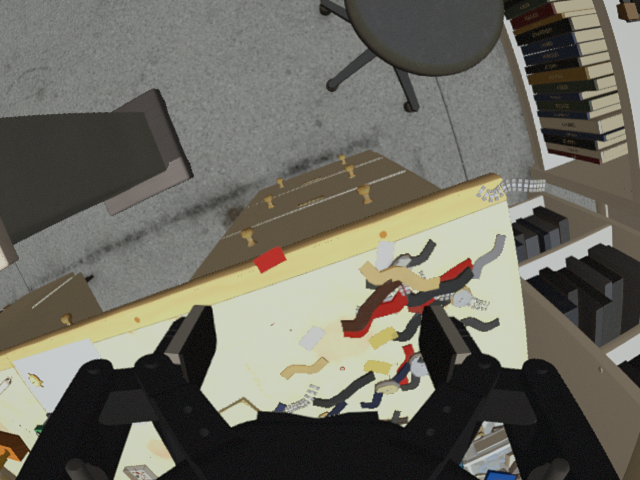

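The arm didn't move, so this picture is the start view: fingers at about (195,345) and (445,340), bench edge across the middle. Every row probably needs all its keys.

>>> send_rows([
  {"ax": 0,"ay": 0,"az": 0,"tx": -39,"ty": -41,"tz": 0,"hand": 85},
  {"ax": 0,"ay": 0,"az": 0,"tx": -39,"ty": -41,"tz": 0,"hand": 85},
  {"ax": 0,"ay": 0,"az": 0,"tx": -39,"ty": -41,"tz": 0,"hand": 85},
  {"ax": 0,"ay": 0,"az": 0,"tx": -39,"ty": -41,"tz": 0,"hand": 85},
  {"ax": 0,"ay": 0,"az": 0,"tx": -39,"ty": -41,"tz": 0,"hand": 85},
  {"ax": 0,"ay": 0,"az": 0,"tx": -39,"ty": -41,"tz": 0,"hand": 85},
  {"ax": 0,"ay": 0,"az": 0,"tx": -39,"ty": -41,"tz": 0,"hand": 85},
  {"ax": 0,"ay": 0,"az": 0,"tx": -39,"ty": -41,"tz": 0,"hand": 85},
  {"ax": 0,"ay": 0,"az": 0,"tx": -39,"ty": -41,"tz": 0,"hand": 85},
  {"ax": 0,"ay": 0,"az": 0,"tx": -39,"ty": -41,"tz": 0,"hand": 85},
  {"ax": 0,"ay": 0,"az": 9.9,"tx": 0,"ty": 0,"tz": 0,"hand": 85},
  {"ax": 0,"ay": 0,"az": 9.9,"tx": 0,"ty": 0,"tz": 0,"hand": 85},
  {"ax": 0,"ay": 0,"az": 9.9,"tx": 0,"ty": 0,"tz": 0,"hand": 85},
  {"ax": 0,"ay": 0,"az": 9.9,"tx": 0,"ty": 0,"tz": 0,"hand": 85},
  {"ax": 0,"ay": 0,"az": 9.9,"tx": 0,"ty": 0,"tz": 0,"hand": 85},
  {"ax": 0,"ay": 0,"az": 9.9,"tx": 0,"ty": 0,"tz": 0,"hand": 85},
  {"ax": 0,"ay": 0,"az": 9.9,"tx": 0,"ty": 0,"tz": 0,"hand": 85},
  {"ax": 0,"ay": 0,"az": 9.9,"tx": 0,"ty": 0,"tz": 0,"hand": 85},
  {"ax": 0,"ay": 0,"az": 0,"tx": 0,"ty": 0,"tz": 0,"hand": 85},
])

```text
time_s: 3.78
ee_pos: [0.4497, 0.0863, 0.2314]
orientation: [[0.172, 0.985, 0.0], [0.985, -0.172, 0.0], [0.0, 0.0, -1.0]]
wrist_force: [-1.2, -0.0, -1.1]
finger_gap: 0.085
grasp_force: 0.0
```

```bash
python3 - <<'E'
from h import *
o=get_obs();im=read_camera("wrist");cv2.imwrite("pics/w2.png",im)
print(o["time_s"],o["ee_pos"],np.round(o["orientation"],3).tolist(),np.round(o["q"],2))
for q,z in(("brass_drift",.008),("steel_drift_a",.008),("rack",0),("stand",0),("nest_centre",.044),("face_level",.076),("watch_case",0)):
        for r in spot_point("wrist",q)[:2]:print(q,round(r["score"],2),np.round(r["location"]),np.round(hit("wrist",r["location"],z),4))
E
```

```text
3.775 [0.44971557 0.08629279 0.23144917] [[0.172, 0.985, 0.0], [0.985, -0.172, 0.0], [0.0, 0.0, -1.0]] [-0.73 -0.09  0.42  1.93  0.04  1.29 -0.49]
stand 0.62 [328. 219.] [0.4568 0.0647 0.    ]
watch_case 0.87 [350. 316.] [ 0.4638 -0.0535  0.    ]
```

View pics/w2.png

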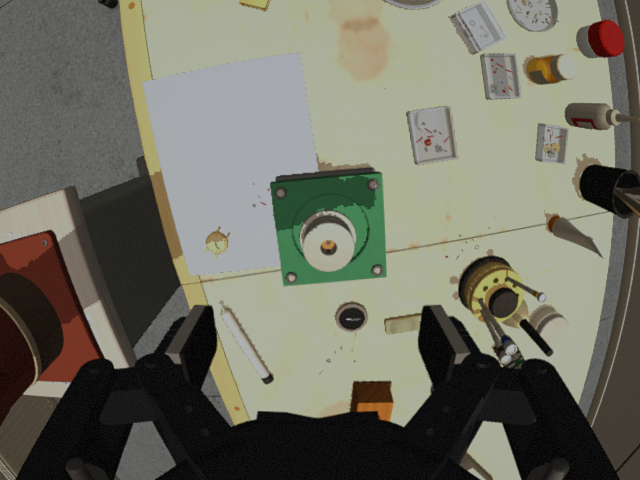

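The bore shows at about (328,246) on the sleeve's white top face. The four plate bolts are near (281,192), (374,184), (377,270) and (291,278), and the watch case is at (350,316).

```bash
python3 - <<'E'
from h import *
im=cv2.imread("pics/w2.png")
b=np.array([(281,192),(374,184),(377,270),(291,278)])
P=np.array([hit("wrist",p,.051) for p in b]);print("plate",np.round(P,4).tolist(),P.mean(0))
g=cv2.imread("pics/w2.png",0)[195:290,285:370]
hsv=cv2.cvtColor(im,cv2.COLOR_BGR2HSV)
c=im[225:270,305:352];
gg=cv2.cvtColor(c,cv2.COLOR_BGR2GRAY)
hs=cv2.cvtColor(c,cv2.COLOR_BGR2HSV)
m=((gg<120)|(hs[...,1]>80)).astype(np.uint8)
n,l,s,ct=cv2.connectedComponentsWithStats(m)
for i in range(1,n):
    if s[i,4]>20: print(s[i],ct[i]+[305,225],hit("wrist",ct[i]+[305,225],.076))
print("bore?",hit("wrist",(328,246),.076))
cv2.imwrite("pics/c2.png",cv2.resize(im[190:290,270:390],(720,600),interpolation=cv2.INTER_CUBIC))
E
```

```text
plate [[0.4208, 0.1098, 0.051], [0.5031, 0.1031, 0.051], [0.4956, 0.021, 0.051], [0.4137, 0.027, 0.051]] [0.45827382 0.06521305 0.051     ]
[ 0  0 13 12 78] [309.23076923 228.44871795] [0.44131296 0.07956137 0.076     ]
[35  0 12 10 37] [346.27027027 227.91891892] [0.4719155 0.074748  0.076    ]
[ 15  15  17  15 199] [328.24623116 247.18592965] [0.45428294 0.06047911 0.076     ]
[ 0 33 12 12 61] [308.21311475 265.78688525] [0.43446806 0.04659438 0.076     ]
[35 34 12 11 61] [347.6557377  265.93442623] [0.46810303 0.0405786  0.076     ]
bore? [0.45424905 0.06156757 0.076     ]
```

View pics/c2.png

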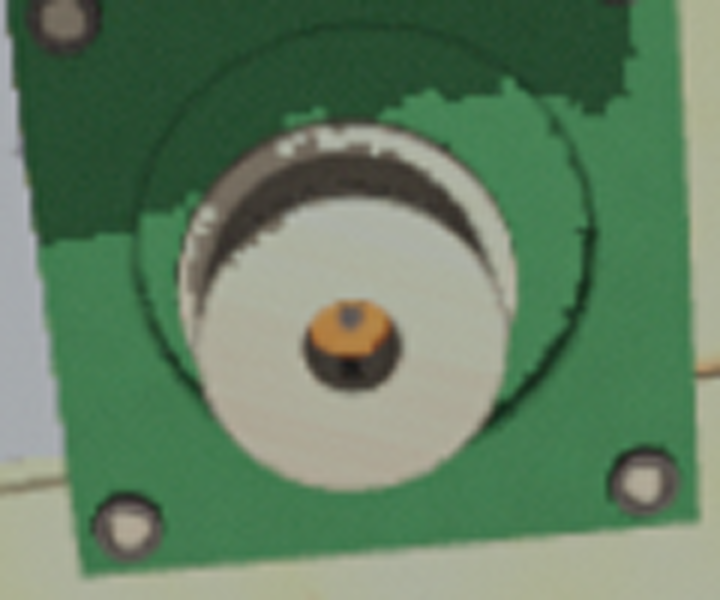

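>>> send_rows([
  {"ax": 0,"ay": 0,"az": 0,"tx": -50,"ty": 13,"tz": 0,"hand": 85},
  {"ax": 0,"ay": 0,"az": 0,"tx": -50,"ty": 13,"tz": 0,"hand": 85},
  {"ax": 0,"ay": 0,"az": 0,"tx": -50,"ty": 13,"tz": 0,"hand": 60},
  {"ax": 0,"ay": 0,"az": 0,"tx": -50,"ty": 13,"tz": 0,"hand": 60},
  {"ax": 0,"ay": 0,"az": 0,"tx": -50,"ty": 13,"tz": 0,"hand": 60},
  {"ax": 0,"ay": 0,"az": 0,"tx": -15,"ty": 4,"tz": 0,"hand": 60},
  {"ax": 0,"ay": 0,"az": 0,"tx": 0,"ty": 0,"tz": 0,"hand": 60},
])

```text
time_s: 5.05
ee_pos: [0.4717, -0.1877, 0.2313]
orientation: [[0.175, 0.985, -0.0], [0.985, -0.175, -0.001], [-0.001, -0.0, -1.0]]
wrist_force: [-0.6, 0.9, 0.1]
finger_gap: 0.0601
grasp_force: 0.0
```

```bash
python3 - <<'E'
from h import *
o=get_obs();im=read_camera("wrist");cv2.imwrite("pics/w3.png",im)
print(o["time_s"],o["ee_pos"],np.round(o["orientation"],3).tolist(),np.round(o["q"],2))
for q,z in(("brass_drift",.008),("steel_drift_a",.008),("rack",0)):
        for r in spot_point("wrist",q)[:2]:print(q,round(r["score"],2),np.round(r["location"]),np.round(hit("wrist",r["location"],z),4))
cv2.imwrite("pics/c3.png",cv2.resize(im[180:480,160:480],(640,600),interpolation=cv2.INTER_CUBIC))
E
```

```text
5.05 [ 0.47172185 -0.18768054  0.23129069] [[0.175, 0.985, -0.0], [0.985, -0.175, -0.001], [-0.001, -0.0, -1.0]] [-0.46  0.02  0.78  1.84 -0.02  1.29  0.14]
brass_drift 0.91 [321. 203.] [ 0.4752 -0.1875  0.008 ]
steel_drift_a 0.72 [316. 254.] [ 0.4604 -0.2408  0.008 ]
steel_drift_a 0.66 [318. 303.] [ 0.4526 -0.2973  0.008 ]
rack 0.91 [316. 252.] [ 0.4604 -0.2406  0.    ]
rack 0.33 [315. 201.] [ 0.4693 -0.1859  0.    ]
```

View pics/c3.png

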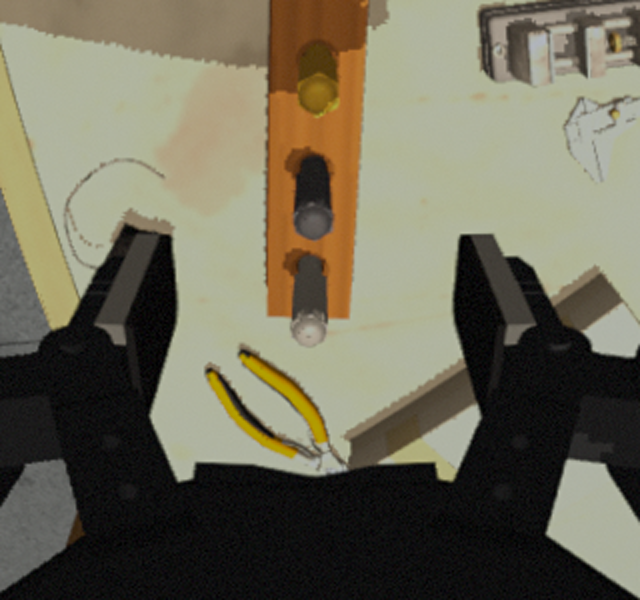

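The brass drift's head is at crop (318,95), i.e. image (319,227). The dark one is at about (317,290) and the bright one at (314,345). The rack row runs down the picture between the fingers.

```bash
python3 - <<'E'
from h import *
im=cv2.imread("pics/w3.png")
for p in((319,227),(317,290),(314.5,345)):print(np.round(hit("wrist",p,.099),4))
cv2.imwrite("pics/c4.png",cv2.resize(im[190:250,290:350],(600,600),interpolation=cv2.INTER_CUBIC))
for r in silhouettes("wrist","brass_drift")[:1]:print(r["bbox"],r["score"])
E
```

```text
[ 0.4731 -0.1855  0.099 ]
[ 0.4625 -0.2381  0.099 ]
[ 0.451  -0.2916  0.099 ]
```

View pics/c4.png

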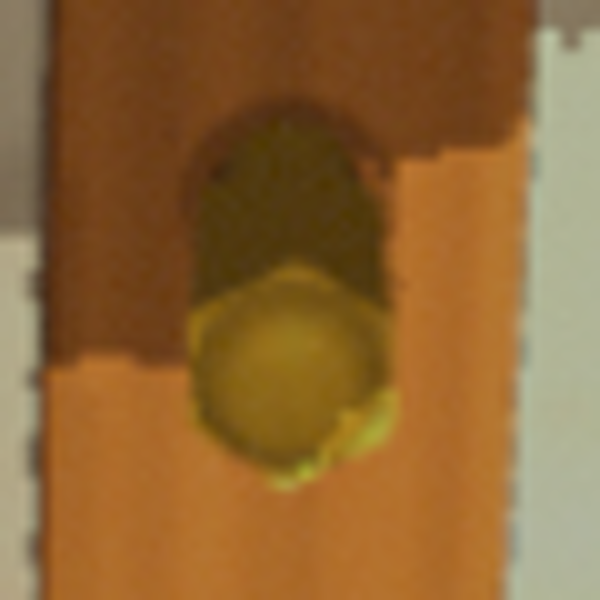

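>>> send_rows([
  {"ax": 0,"ay": 0,"az": 1.7,"tx": 2.4,"ty": 1,"tz": 0,"hand": 44},
  {"ax": 0,"ay": 0,"az": 0,"tx": 0,"ty": 0,"tz": 50,"hand": 44},
  {"ax": 0,"ay": 0,"az": 0,"tx": 0,"ty": 0,"tz": 50,"hand": 44},
  {"ax": 0,"ay": 0,"az": 0,"tx": 0,"ty": 0,"tz": 40,"hand": 44},
  {"ax": 0,"ay": 0,"az": 0,"tx": 0,"ty": 0,"tz": 22,"hand": 44},
  {"ax": 0,"ay": 0,"az": 0,"tx": 0,"ty": 0,"tz": 10,"hand": 44},
  {"ax": 0,"ay": 0,"az": 0,"tx": 0,"ty": 0,"tz": 0,"hand": 44},
])

```text
time_s: 6.18
ee_pos: [0.4734, -0.1842, 0.0593]
orientation: [[0.202, 0.979, -0.001], [0.979, -0.202, -0.0], [-0.0, -0.0, -1.0]]
wrist_force: [-1.0, 0.2, 0.2]
finger_gap: 0.0441
grasp_force: 0.0
```

```bash
python3 - <<'E'
from h import *
o=get_obs();im=read_camera("wrist");cv2.imwrite("pics/w5.png",im)
print(o["time_s"],o["ee_pos"],np.round(o["orientation"],3).tolist())
cv2.imwrite("pics/c5.png",cv2.resize(im[160:460,160:480],(640,600),interpolation=cv2.INTER_CUBIC))
E
```

```text
6.175 [ 0.47337754 -0.18416315  0.05932081] [[0.202, 0.979, -0.001], [0.979, -0.202, -0.0], [-0.0, -0.0, -1.0]]
```

View pics/c5.png

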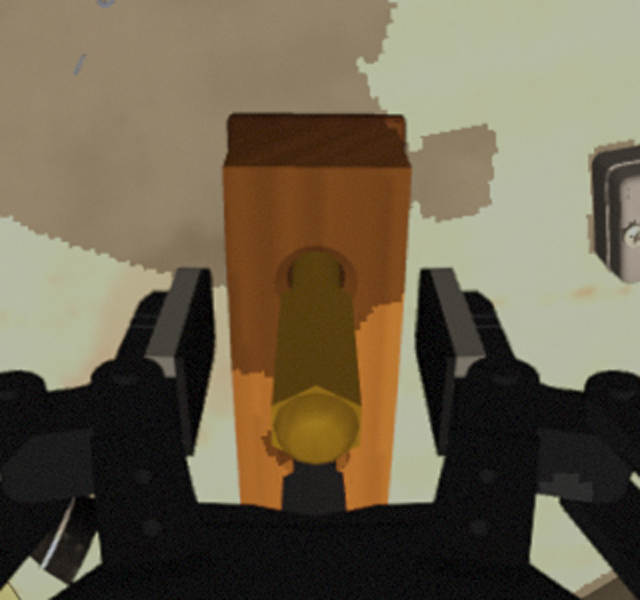

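The brass grip is centred between the pads (crop (316,425)), its flats parallel to them. Closing and lifting now.

>>> send_rows([
  {"ax": 0,"ay": 0,"az": 0,"tx": 0,"ty": 0,"tz": 0,"hand": 5},
  {"ax": 0,"ay": 0,"az": 0,"tx": 0,"ty": 0,"tz": 0,"hand": 5},
  {"ax": 0,"ay": 0,"az": 0,"tx": 0,"ty": 0,"tz": 0,"hand": 5},
  {"ax": 0,"ay": 0,"az": 0,"tx": 0,"ty": 0,"tz": 0,"hand": 5},
  {"ax": 0,"ay": 0,"az": 0,"tx": 0,"ty": 0,"tz": 0,"hand": 5},
], force=60)

```text
time_s: 6.85
ee_pos: [0.4741, -0.1844, 0.0603]
orientation: [[0.202, 0.979, 0.002], [0.979, -0.202, 0.0], [0.001, 0.002, -1.0]]
wrist_force: [-1.4, 0.8, 5.3]
finger_gap: 0.0147
grasp_force: 58.3
```

```bash
python3 - <<'E'
from h import *
o=get_obs();print(o["time_s"],o["ee_pos"],o["finger_gap"],o["grasp_force"],o["wrist_force"],o["moment"])
p=hit("wrist",(318,372.5),.099);R=np.array(o["orientation"]);print("drift in tool",R.T@(p-o["ee_pos"]))
E
```

```text
6.85 [ 0.47407033 -0.18441533  0.06032057] 0.014730101504385015 58.3036979008466 [-1.44352412  0.79242084  5.2539285 ] [0.17434887 0.28164567 0.03086364]
drift in tool [-3.06982847e-03 -4.66621184e-05 -3.86811369e-02]
```

>>> send_rows([
  {"ax": 0,"ay": 0,"az": 0,"tx": 0,"ty": 0,"tz": -15,"hand": 5},
  {"ax": 0,"ay": 0,"az": 0,"tx": 0,"ty": 0,"tz": -30,"hand": 5},
  {"ax": 0,"ay": 0,"az": 0,"tx": 0,"ty": 0,"tz": -40,"hand": 5},
  {"ax": 0,"ay": 0,"az": 0,"tx": 0,"ty": 0,"tz": -20,"hand": 5},
  {"ax": 0,"ay": 0,"az": 0,"tx": 30,"ty": -9,"tz": 0,"hand": 5},
  {"ax": 0,"ay": 0,"az": 0,"tx": 40,"ty": -13,"tz": 0,"hand": 5},
  {"ax": 0,"ay": 0,"az": 0,"tx": 45,"ty": -14,"tz": 0,"hand": 5},
  {"ax": 0,"ay": 0,"az": 0,"tx": 45,"ty": -14,"tz": 0,"hand": 5},
  {"ax": 0,"ay": 0,"az": 0,"tx": 40,"ty": -12,"tz": 0,"hand": 5},
  {"ax": 0,"ay": 0,"az": 0,"tx": 23,"ty": -6,"tz": 0,"hand": 5},
  {"ax": 0,"ay": 0,"az": 0,"tx": 0,"ty": 0,"tz": 20,"hand": 5},
  {"ax": 0,"ay": 0,"az": 0,"tx": 0,"ty": 0,"tz": 5,"hand": 5},
  {"ax": 0,"ay": 0,"az": 0,"tx": 0,"ty": 0,"tz": 0,"hand": 5},
  {"ax": 0,"ay": 0,"az": 0,"tx": 0,"ty": 0,"tz": 0,"hand": 5},
])

```text
time_s: 8.6
ee_pos: [0.4522, 0.0475, 0.1401]
orientation: [[0.202, 0.979, 0.001], [0.979, -0.202, 0.0], [0.0, 0.001, -1.0]]
wrist_force: [0.6, 0.3, -0.2]
finger_gap: 0.0149
grasp_force: 58.6
```

```bash
python3 - <<'E'
from h import *
o=get_obs();im=read_camera("wrist");cv2.imwrite("pics/w6.png",im)
print(o["time_s"],o["ee_pos"],np.round(o["orientation"],4).tolist(),o["wrist_force"],o["moment"])
for r in spot_point("wrist","drift_tip")[:2]:print(r)
c=get_calibration("wrist")
cv2.imwrite("pics/c6.png",cv2.resize(im[200:400,220:420],(600,600),interpolation=cv2.INTER_CUBIC))
E
```

```text
8.6 [0.4521506  0.0474734  0.14011467] [[0.2025, 0.9793, 0.0009], [0.9793, -0.2025, 0.0003], [0.0005, 0.0009, -1.0]] [ 0.56198215  0.31955458 -0.24215797] [ 0.0372598   0.01653387 -0.00067134]
{'location': [316.0, 273.3], 'score': 0.68}
```

View pics/c6.png

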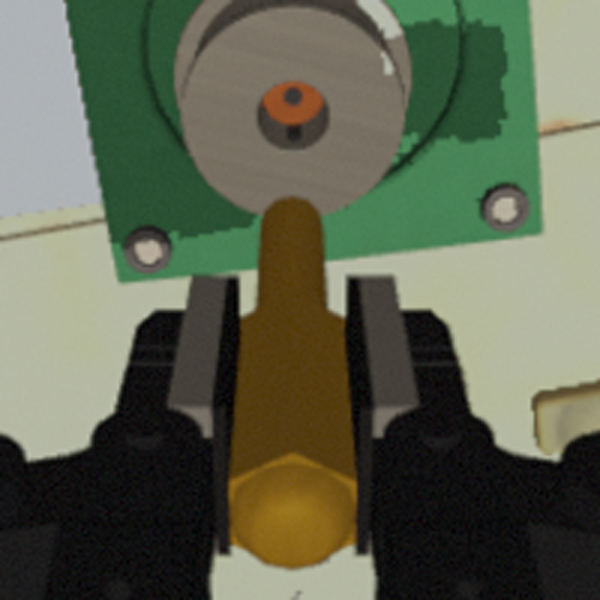

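The bore is at crop (293,115) → image (317.7,238.3). The tip's front rim is at crop (292,197) → image (317.3,265.7), so the drift lines up with the bore sideways.

```bash
python3 - <<'E'
from h import *
o=get_obs();R=np.array(o["orientation"]);t=np.array(o["ee_pos"])
b=R.T@(hit("wrist",(317.7,238.3),.076)-t)
for z in(.086,.0878,.0895):
    f=R.T@(hit("wrist",(317.3,265.7),z)-t);print(z,"tip",1e3*f-[6,0,0],"bore",1e3*b,"go",1e3*(b-f)+[6,0,0])
E
```

```text
0.086 tip [-6.2491874  -0.31319734 53.89961813] bore [12.92054501 -0.09342011 63.90523742] go [19.16973241  0.21977723 10.00561929]
0.0878 tip [-5.51309166 -0.3135155  52.09992283] bore [12.92054501 -0.09342011 63.90523742] go [18.43363667  0.22009538 11.80531459]
0.0895 tip [-4.81789013 -0.31381598 50.4002106 ] bore [12.92054501 -0.09342011 63.90523742] go [17.73843514  0.22039586 13.50502682]
```

>>> send_rows([
  {"ax": 0,"ay": 0,"az": 0,"tx": 10,"ty": 0.2,"tz": 0,"hand": 5},
  {"ax": 0,"ay": 0,"az": 0,"tx": 8,"ty": 0,"tz": 3,"hand": 5},
  {"ax": 0,"ay": 0,"az": 0,"tx": 0,"ty": 0,"tz": 5,"hand": 5},
  {"ax": 0,"ay": 0,"az": 0,"tx": 0,"ty": 0,"tz": 2,"hand": 5},
  {"ax": 0,"ay": 0,"az": 0,"tx": 0,"ty": 0,"tz": 2,"hand": 5},
  {"ax": 0,"ay": 0,"az": 0,"tx": 0,"ty": 0,"tz": 2,"hand": 5},
  {"ax": 0,"ay": 0,"az": 0,"tx": 0,"ty": 0,"tz": 0,"hand": 5},
  {"ax": 0,"ay": 0,"az": 0,"tx": 0,"ty": 0,"tz": 0,"hand": 5},
], force=100)

```text
time_s: 9.7
ee_pos: [0.4556, 0.0653, 0.1254]
orientation: [[0.202, 0.979, 0.0], [0.979, -0.202, 0.0], [0.0, 0.0, -1.0]]
wrist_force: [-0.3, 0.1, -0.9]
finger_gap: 0.0145
grasp_force: 97.4
```

```bash
python3 - <<'E'
from h import *
o=get_obs();im=read_camera("wrist");cv2.imwrite("pics/w7.png",im)
print(o["time_s"],o["ee_pos"],np.round(o["orientation"],4).tolist(),o["wrist_force"],o["moment"])
cv2.imwrite("pics/c7.png",cv2.resize(im[200:320,260:380],(600,600),interpolation=cv2.INTER_CUBIC))
E
```

```text
9.7 [0.45560621 0.06533405 0.12542046] [[0.2017, 0.9794, 0.0001], [0.9794, -0.2017, 0.0], [0.0001, 0.0001, -1.0]] [-0.26192538  0.14914136 -0.92362655] [ 0.00725349 -0.0144814  -0.03385954]
```

>>> send_rows([
  {"ax": 0,"ay": 0,"az": 0,"tx": 0,"ty": 0,"tz": 1.5,"hand": 5},
  {"ax": 0,"ay": 0,"az": 0,"tx": 0,"ty": 0,"tz": 1.5,"hand": 5},
  {"ax": 0,"ay": 0,"az": 0,"tx": 0,"ty": 0,"tz": 1.5,"hand": 5},
  {"ax": 0,"ay": 0,"az": 0,"tx": 0,"ty": 0,"tz": 0,"hand": 5},
])

```text
time_s: 10.25
ee_pos: [0.4555, 0.0653, 0.1207]
orientation: [[0.202, 0.979, -0.0], [0.979, -0.202, -0.0], [-0.0, 0.0, -1.0]]
wrist_force: [0.5, -0.7, -1.2]
finger_gap: 0.0144
grasp_force: 97.4
```

>>> send_rows([
  {"ax": 0,"ay": 0,"az": 0,"tx": 0,"ty": 0,"tz": 1,"hand": 5},
  {"ax": 0,"ay": 0,"az": 0,"tx": 0,"ty": 0,"tz": 1,"hand": 5},
  {"ax": 0,"ay": 0,"az": 0,"tx": 0,"ty": 0,"tz": 1,"hand": 5},
  {"ax": 0,"ay": 0,"az": 0,"tx": 0,"ty": 0,"tz": 1,"hand": 5},
  {"ax": 0,"ay": 0,"az": 0,"tx": 0,"ty": 0,"tz": 1,"hand": 5},
  {"ax": 0,"ay": 0,"az": 0,"tx": 0,"ty": 0,"tz": 1,"hand": 5},
  {"ax": 0,"ay": 0,"az": 0,"tx": 0,"ty": 0,"tz": 1,"hand": 5},
  {"ax": 0,"ay": 0,"az": 0,"tx": 0,"ty": 0,"tz": 0,"hand": 5},
])

```text
time_s: 11.25
ee_pos: [0.4558, 0.0654, 0.1143]
orientation: [[0.202, 0.979, 0.0], [0.979, -0.202, 0.0], [0.0, 0.0, -1.0]]
wrist_force: [0.9, -1.3, 5.9]
finger_gap: 0.0145
grasp_force: 98.4
```

Now on the plug (about 7 N). Continuing the push.

>>> send_rows([
  {"ax": 0,"ay": 0,"az": 0,"tx": 0,"ty": 0,"tz": 1,"hand": 5},
  {"ax": 0,"ay": 0,"az": 0,"tx": 0,"ty": 0,"tz": 1,"hand": 5},
  {"ax": 0,"ay": 0,"az": 0,"tx": 0,"ty": 0,"tz": 1,"hand": 5},
  {"ax": 0,"ay": 0,"az": 0,"tx": 0,"ty": 0,"tz": 1,"hand": 5},
  {"ax": 0,"ay": 0,"az": 0,"tx": 0,"ty": 0,"tz": 1,"hand": 5},
  {"ax": 0,"ay": 0,"az": 0,"tx": 0,"ty": 0,"tz": 0,"hand": 5},
])

```text
time_s: 12.0
ee_pos: [0.4558, 0.0654, 0.1093]
orientation: [[0.202, 0.979, 0.0], [0.979, -0.202, 0.0], [0.0, 0.0, -1.0]]
wrist_force: [-0.1, -1.3, 5.5]
finger_gap: 0.0145
grasp_force: 98.4
```

>>> send_rows([
  {"ax": 0,"ay": 0,"az": 0,"tx": 0,"ty": 0,"tz": 1,"hand": 5},
  {"ax": 0,"ay": 0,"az": 0,"tx": 0,"ty": 0,"tz": 1,"hand": 5},
  {"ax": 0,"ay": 0,"az": 0,"tx": 0,"ty": 0,"tz": 1,"hand": 5},
  {"ax": 0,"ay": 0,"az": 0,"tx": 0,"ty": 0,"tz": 1,"hand": 5},
  {"ax": 0,"ay": 0,"az": 0,"tx": 0,"ty": 0,"tz": 1,"hand": 5},
  {"ax": 0,"ay": 0,"az": 0,"tx": 0,"ty": 0,"tz": 1,"hand": 5},
  {"ax": 0,"ay": 0,"az": 0,"tx": 0,"ty": 0,"tz": 1,"hand": 5},
  {"ax": 0,"ay": 0,"az": 0,"tx": 0,"ty": 0,"tz": 1,"hand": 5},
])

```text
time_s: 13.0
ee_pos: [0.4558, 0.0653, 0.101]
orientation: [[0.202, 0.979, 0.0], [0.979, -0.202, 0.0], [0.0, 0.0, -1.0]]
wrist_force: [1.0, -1.0, 3.3]
finger_gap: 0.0143
grasp_force: 97.8
```

>>> send_rows([
  {"ax": 0,"ay": 0,"az": 0,"tx": 0,"ty": 0,"tz": 1,"hand": 5},
  {"ax": 0,"ay": 0,"az": 0,"tx": 0,"ty": 0,"tz": 1,"hand": 5},
  {"ax": 0,"ay": 0,"az": 0,"tx": 0,"ty": 0,"tz": 1,"hand": 5},
  {"ax": 0,"ay": 0,"az": 0,"tx": 0,"ty": 0,"tz": 1,"hand": 5},
  {"ax": 0,"ay": 0,"az": 0,"tx": 0,"ty": 0,"tz": 1,"hand": 5},
  {"ax": 0,"ay": 0,"az": 0,"tx": 0,"ty": 0,"tz": 1,"hand": 5},
  {"ax": 0,"ay": 0,"az": 0,"tx": 0,"ty": 0,"tz": 1,"hand": 5},
  {"ax": 0,"ay": 0,"az": 0,"tx": 0,"ty": 0,"tz": 1,"hand": 5},
  {"ax": 0,"ay": 0,"az": 0,"tx": 0,"ty": 0,"tz": 1,"hand": 5},
  {"ax": 0,"ay": 0,"az": 0,"tx": 0,"ty": 0,"tz": 0,"hand": 5},
])

```text
time_s: 14.25
ee_pos: [0.4555, 0.0654, 0.0917]
orientation: [[0.202, 0.979, -0.0], [0.979, -0.202, -0.0], [-0.0, -0.0, -1.0]]
wrist_force: [3.8, -2.6, 0.7]
finger_gap: 0.0145
grasp_force: 97.5
```

```bash
python3 - <<'E'
from h import *
o=get_obs();a=read_camera("wrist");b=read_camera("scene");print(o["time_s"],o["wrist_force"],o["moment"])
a=cv2.resize(a[180:440,200:440],(520,563),interpolation=cv2.INTER_CUBIC);b=cv2.resize(b[190:290,240:290+50],(270,270),interpolation=cv2.INTER_CUBIC)
cv2.imwrite("pics/c8.png",np.hstack([a,np.pad(b,((0,293),(0,0),(0,0)))]))
E
```

```text
14.25 [ 3.7511025  -2.58328416  0.66448334] [-0.40277805 -0.71351695  0.04523896]
```

View pics/c8.png

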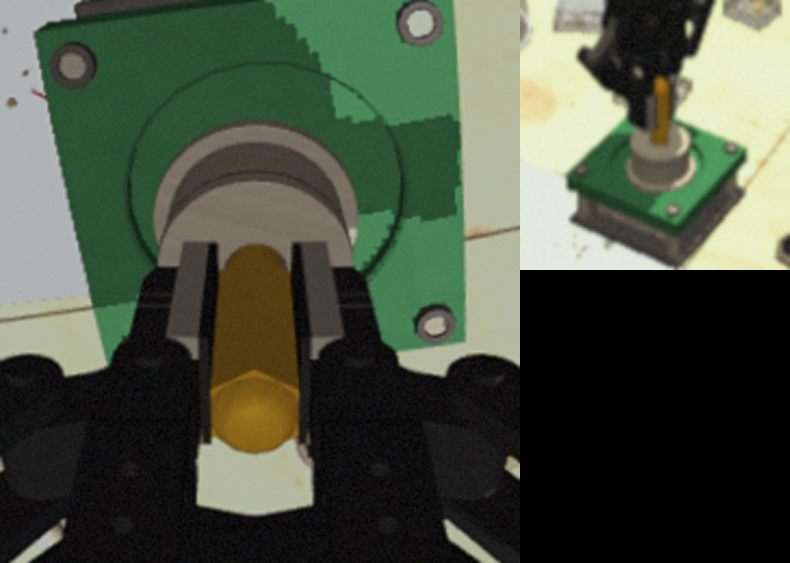

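The drift is deep in the bore, the sleeve is still seated, and the axial force has dropped, so the plug is probably out. I'll go 2 mm further, ease the side load and draw out slowly.

>>> send_rows([
  {"ax": 0,"ay": 0,"az": 0,"tx": -0.3,"ty": 0.6,"tz": 1,"hand": 5},
  {"ax": 0,"ay": 0,"az": 0,"tx": 0,"ty": 0,"tz": 1,"hand": 5},
  {"ax": 0,"ay": 0,"az": 0,"tx": 0,"ty": 0,"tz": -2,"hand": 5},
  {"ax": 0,"ay": 0,"az": 0,"tx": 0,"ty": 0,"tz": -4,"hand": 5},
  {"ax": 0,"ay": 0,"az": 0,"tx": 0,"ty": 0,"tz": -4,"hand": 5},
])

```text
time_s: 14.98
ee_pos: [0.4559, 0.065, 0.1001]
orientation: [[0.202, 0.979, -0.0], [0.979, -0.202, 0.0], [0.0, -0.0, -1.0]]
wrist_force: [0.4, 0.2, -1.1]
finger_gap: 0.0143
grasp_force: 97.4
```

>>> send_rows([
  {"ax": 0,"ay": 0,"az": 0,"tx": 0,"ty": 0,"tz": -6,"hand": 5},
  {"ax": 0,"ay": 0,"az": 0,"tx": 0,"ty": 0,"tz": -8,"hand": 5},
  {"ax": 0,"ay": 0,"az": 0,"tx": 0,"ty": 0,"tz": -10,"hand": 5},
  {"ax": 0,"ay": 0,"az": 0,"tx": 0,"ty": 0,"tz": -20,"hand": 5},
  {"ax": 0,"ay": 0,"az": 0,"tx": 0,"ty": 0,"tz": -20,"hand": 5},
  {"ax": 0,"ay": 0,"az": 0,"tx": -20,"ty": 6,"tz": 0,"hand": 5},
  {"ax": 0,"ay": 0,"az": 0,"tx": -20,"ty": 6,"tz": 0,"hand": 5},
  {"ax": 0,"ay": 0,"az": 0,"tx": 0,"ty": 0,"tz": 0,"hand": 5},
])

```text
time_s: 15.98
ee_pos: [0.4599, 0.0221, 0.1644]
orientation: [[0.204, 0.979, 0.001], [0.979, -0.204, 0.0], [0.0, 0.001, -1.0]]
wrist_force: [0.7, 0.9, -0.8]
finger_gap: 0.0145
grasp_force: 97.4
```

```bash
python3 - <<'E'
from h import *
o=get_obs();a=read_camera("wrist");b=read_camera("scene");print(o["time_s"],o["ee_pos"],o["wrist_force"],o["moment"])
a=cv2.resize(a[130:350,200:440],(520,477),interpolation=cv2.INTER_CUBIC);b=cv2.resize(b[190:290,240:290+50],(270,270),interpolation=cv2.INTER_CUBIC)
cv2.imwrite("pics/c9.png",np.hstack([a,np.pad(b,((0,207),(0,0),(0,0)))]))
E
```

```text
15.975 [0.45994263 0.02205129 0.16443252] [ 0.67526071  0.9316041  -0.79464275] [0.04444846 0.01345425 0.00935456]
```

View pics/c9.png

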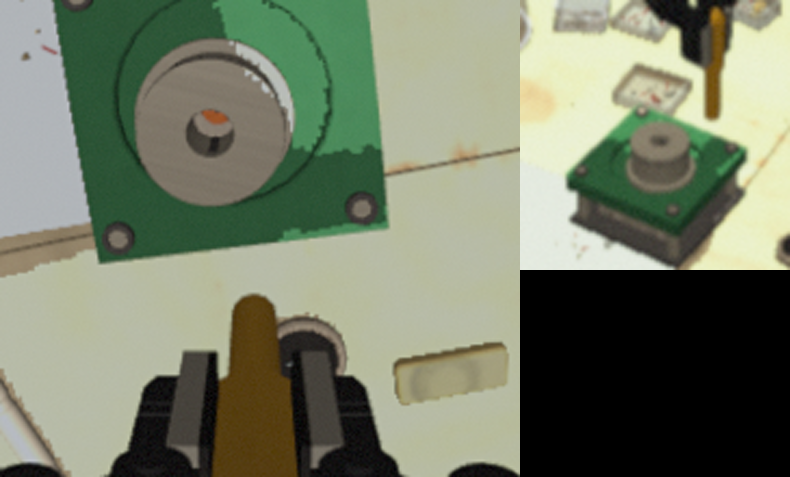

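The scene crop shows the sleeve still on the stand. Through the bore (crop (210,132)) there is an orange patch at the top only, with something paler below it. I'll check this numerically, without another view.

```bash
python3 - <<'E'
from h import *
im=read_camera("wrist");
for r in range(178,206):print(r,[tuple(int(v) for v in im[r,c]) for c in(290,294,297,300,304)])
o=get_obs();R=np.array(o["orientation"]);T=np.array(get_calibration("wrist")["T_tool_cam"]);print(R@T[:3,3]+o["ee_pos"],hit("wrist",(297,191),.076))
for r in spot_point("scene","catch_pan")[:1]:print(r)
E
```

```text
178 [(107, 121, 131), (109, 123, 131), (106, 120, 129), (106, 120, 127), (103, 117, 125)]
179 [(107, 119, 128), (108, 122, 130), (109, 123, 130), (105, 119, 128), (108, 121, 129)]
180 [(106, 119, 129), (107, 121, 129), (108, 122, 129), (108, 121, 130), (107, 121, 130)]
181 [(105, 120, 128), (105, 119, 128), (107, 121, 129), (107, 120, 128), (106, 122, 129)]
182 [(106, 119, 129), (105, 118, 127), (103, 116, 126), (107, 120, 129), (108, 121, 129)]
183 [(105, 120, 129), (87, 103, 125), (71, 89, 123), (78, 96, 120), (107, 121, 128)]
184 [(106, 120, 127), (72, 94, 133), (39, 76, 140), (50, 81, 140), (101, 116, 130)]
185 [(100, 114, 121), (86, 105, 136), (35, 80, 149), (41, 83, 151), (81, 102, 136)]
186 [(95, 109, 116), (100, 116, 135), (38, 80, 149), (45, 85, 153), (55, 85, 146)]
187 [(91, 102, 112), (107, 121, 134), (52, 87, 147), (41, 84, 153), (41, 82, 149)]
188 [(78, 88, 96), (111, 123, 134), (86, 106, 142), (50, 87, 150), (68, 93, 142)]
189 [(67, 78, 84), (111, 124, 134), (110, 122, 135), (82, 103, 142), (99, 114, 134)]
190 [(54, 62, 67), (112, 125, 136), (111, 124, 134), (112, 123, 
[... 626 characters left out ...]
5, 62, 67), (27, 31, 32), (57, 64, 70)]
199 [(51, 59, 64), (56, 65, 70), (51, 57, 62), (27, 30, 32), (58, 65, 70)]
200 [(52, 63, 65), (58, 66, 70), (45, 52, 53), (30, 33, 36), (55, 64, 68)]
201 [(60, 67, 73), (56, 65, 69), (34, 38, 42), (28, 30, 34), (53, 61, 65)]
202 [(77, 89, 96), (54, 60, 67), (39, 42, 49), (39, 38, 43), (63, 72, 77)]
203 [(99, 113, 121), (57, 64, 69), (49, 54, 57), (52, 60, 63), (82, 94, 101)]
204 [(105, 117, 126), (68, 80, 84), (65, 73, 79), (68, 76, 83), (103, 116, 125)]
205 [(105, 119, 128), (106, 120, 127), (93, 106, 109), (99, 111, 118), (102, 116, 125)]
[0.47546742 0.1025095  0.30644552] [0.45419213 0.06240074 0.076     ]
{'location': [290.6, 261.0], 'score': 0.43}
```

The bright pan floor shows through the bore beside the plug's rounded end, so the plug is in the pan. Going back to the rack.

>>> send_rows([
  {"ax": 0,"ay": 0,"az": 0,"tx": -30,"ty": 8,"tz": 0,"hand": 5},
  {"ax": 0,"ay": 0,"az": 0,"tx": -45,"ty": 13,"tz": 0,"hand": 5},
  {"ax": 0,"ay": 0,"az": 0,"tx": -45,"ty": 13,"tz": 0,"hand": 5},
  {"ax": 0,"ay": 0,"az": 0,"tx": -45,"ty": 13,"tz": 0,"hand": 5},
  {"ax": 0,"ay": 0,"az": 0,"tx": -34,"ty": 8.5,"tz": 0,"hand": 5},
  {"ax": 0,"ay": 0,"az": 0,"tx": 0,"ty": 0,"tz": 30,"hand": 5},
  {"ax": 0,"ay": 0,"az": 0,"tx": 0,"ty": 0,"tz": 25,"hand": 5},
  {"ax": 0,"ay": 0,"az": 0,"tx": 0,"ty": 0,"tz": 0,"hand": 5},
  {"ax": 0,"ay": 0,"az": 0,"tx": 0,"ty": 0,"tz": 0,"hand": 5},
])

```text
time_s: 17.3
ee_pos: [0.4746, -0.1825, 0.1097]
orientation: [[0.201, 0.98, 0.001], [0.98, -0.201, -0.0], [-0.0, 0.001, -1.0]]
wrist_force: [-0.2, 0.7, -0.8]
finger_gap: 0.0146
grasp_force: 97.5
```

>>> send_rows([
  {"ax": 0,"ay": 0,"az": 0,"tx": -2,"ty": -0.4,"tz": 8,"hand": 5},
  {"ax": 0,"ay": 0,"az": 0,"tx": 0,"ty": 0,"tz": 6,"hand": 5},
  {"ax": 0,"ay": 0,"az": 0,"tx": 0,"ty": 0,"tz": 2,"hand": 5},
  {"ax": 0,"ay": 0,"az": 0,"tx": 0,"ty": 0,"tz": 2,"hand": 5},
  {"ax": 0,"ay": 0,"az": 0,"tx": 0,"ty": 0,"tz": 2,"hand": 5},
  {"ax": 0,"ay": 0,"az": 0,"tx": 0,"ty": 0,"tz": 2,"hand": 5},
  {"ax": 0,"ay": 0,"az": 0,"tx": 0,"ty": 0,"tz": 2,"hand": 5},
  {"ax": 0,"ay": 0,"az": 0,"tx": 0,"ty": 0,"tz": 0,"hand": 5},
])

```text
time_s: 18.3
ee_pos: [0.4731, -0.1846, 0.0847]
orientation: [[0.202, 0.979, -0.0], [0.979, -0.202, -0.0], [-0.0, -0.0, -1.0]]
wrist_force: [0.6, -0.3, -1.9]
finger_gap: 0.0146
grasp_force: 97.5
```

Tip about 32 mm above the bench and in the hole, with no contact force. Lowering the rest of the way.

>>> send_rows([
  {"ax": 0,"ay": 0,"az": 0,"tx": 0,"ty": 0.5,"tz": 4,"hand": 5},
  {"ax": 0,"ay": 0,"az": 0,"tx": 0,"ty": 0,"tz": 4,"hand": 5},
  {"ax": 0,"ay": 0,"az": 0,"tx": 0,"ty": 0,"tz": 4,"hand": 5},
  {"ax": 0,"ay": 0,"az": 0,"tx": 0,"ty": 0,"tz": 4,"hand": 5},
  {"ax": 0,"ay": 0,"az": 0,"tx": 0,"ty": 0,"tz": 3,"hand": 5},
  {"ax": 0,"ay": 0,"az": 0,"tx": 0,"ty": 0,"tz": 2,"hand": 5},
  {"ax": 0,"ay": 0,"az": 0,"tx": 0,"ty": 0,"tz": 2,"hand": 5},
  {"ax": 0,"ay": 0,"az": 0,"tx": 0,"ty": 0,"tz": 0,"hand": 5},
])

```text
time_s: 19.3
ee_pos: [0.4736, -0.1847, 0.0617]
orientation: [[0.202, 0.979, -0.0], [0.979, -0.202, -0.0], [-0.0, -0.0, -1.0]]
wrist_force: [-0.0, 0.2, -1.1]
finger_gap: 0.0147
grasp_force: 97.5
```

Tip about 1.5 mm above the hole's bottom. Lowering 1 mm, releasing and withdrawing straight up.

>>> send_rows([
  {"ax": 0,"ay": 0,"az": 0,"tx": 0,"ty": 0,"tz": 1,"hand": 5},
  {"ax": 0,"ay": 0,"az": 0,"tx": 0,"ty": 0,"tz": 0,"hand": 18},
  {"ax": 0,"ay": 0,"az": 0,"tx": 0,"ty": 0,"tz": 0,"hand": 30},
  {"ax": 0,"ay": 0,"az": 0,"tx": 0,"ty": 0,"tz": 0,"hand": 40},
  {"ax": 0,"ay": 0,"az": 0,"tx": 0,"ty": 0,"tz": 0,"hand": 44},
  {"ax": 0,"ay": 0,"az": 0,"tx": 0,"ty": 0,"tz": 0,"hand": 44},
  {"ax": 0,"ay": 0,"az": 0,"tx": 0,"ty": 0,"tz": -10,"hand": 44},
  {"ax": 0,"ay": 0,"az": 0,"tx": 0,"ty": 0,"tz": -40,"hand": 44},
  {"ax": 0,"ay": 0,"az": 0,"tx": 0,"ty": 0,"tz": -50,"hand": 44},
  {"ax": 0,"ay": 0,"az": 0,"tx": 0,"ty": 0,"tz": -50,"hand": 44},
  {"ax": 0,"ay": 0,"az": 0,"tx": 0,"ty": 0,"tz": -20,"hand": 44},
  {"ax": 0,"ay": 0,"az": 0,"tx": 0,"ty": 0,"tz": 0,"hand": 44},
  {"ax": 0,"ay": 0,"az": 0,"tx": 0,"ty": 0,"tz": 0,"hand": 44},
], force=20)

```text
time_s: 20.92
ee_pos: [0.4732, -0.1846, 0.2301]
orientation: [[0.202, 0.979, -0.001], [0.979, -0.202, 0.0], [0.0, -0.001, -1.0]]
wrist_force: [0.1, 0.7, 0.1]
finger_gap: 0.0439
grasp_force: 0.0
```

```bash
python3 - <<'E'
from h import *
o=get_obs();print(o["time_s"],o["ee_pos"],o["finger_gap"])
for c in("wrist","scene"):
    read_camera(c)
    for q,z in(("brass_drift",.008),("steel_drift_a",.008),("watch_case",0),("movement",0)):
        for r in spot_point(c,q)[:2]:print(c,q,round(r["score"],2),np.round(r["location"]),np.round(hit(c,r["location"],z),4))
im=read_camera("wrist");hs=cv2.cvtColor(im,cv2.COLOR_BGR2HSV)
for r in silhouettes("wrist","brass_drift")[:1]:print(r["bbox"],r["score"])
E
```

```text
20.925 [ 0.47319333 -0.18457961  0.23010039] 0.04386811671724634
wrist brass_drift 0.84 [322. 204.] [ 0.4768 -0.1876  0.008 ]
wrist steel_drift_a 0.73 [316. 305.] [ 0.4476 -0.2978  0.008 ]
wrist steel_drift_a 0.63 [316. 256.] [ 0.46   -0.2406  0.008 ]
wrist watch_case 0.63 [281.  76.] [ 0.4629 -0.0539 -0.    ]
scene brass_drift 0.62 [405. 303.] [ 0.461  -0.1872  0.008 ]
scene brass_drift 0.56 [343. 288.] [ 0.4419 -0.0623  0.008 ]
scene steel_drift_a 0.67 [290. 264.] [0.4555 0.0663 0.008 ]
scene steel_drift_a 0.63 [457. 324.] [ 0.4534 -0.2928  0.008 ]
scene watch_case 0.71 [342. 284.] [ 0.4585 -0.0522  0.    ]
scene movement 0.7 [407. 298.] [ 0.4828 -0.185   0.    ]
[308.2, 204.7, 328.4, 243.3] 0.74
```

Everything is where it was at the start: the brass drift is upright in its hole, and the steel drifts and watch case haven't moved. Handing in.

```bash
python3 -c "
from workcell import *
print(close_job())"
```

```text
the job is handed in; nothing more can be done
None
```

The job is handed in at about 21 s of 64: the plug was pushed out (seen in the catch pan through the bore), the sleeve is still on its stand and the brass drift is back in its rack hole; the hand-in returned no verdict.

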